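# Make up the parts tray for a receiver repair

## Robot

A 6-joint arm with a two-finger parallel gripper is mounted at the origin on the work surface. World frame = base frame: x ahead of the robot, y to its left, z up, the work surface at z = 0. Lengths are in m, angles in rad, forces in N, time in s.
With the tool pointing down it reaches from about 0.325 to 0.775 m from the base axis. Payload 5.5 kg.
Tool frame: the origin (TCP) lies midway between the tips of the shut fingers; the grasp point (between the pads) lies 19 mm behind it; z points along the fingers, y is the line along which they close (so a half turn about z gives the same grasp; the last joint's range is limited). The gripper opens to 88 mm and grips with 3 to 60 N. Pads are 20 mm wide; open, the fingers measure 115 mm over their backs; the gripper's body (75 mm by 178 mm) begins 61 mm behind the grasp point.
Start: joints at [1.106, 0.091, 1.231, -0, 1.82, -0.057], TCP at [0.238, 0.551, 0.223] pointing down, gripper open.
Joint ranges: [-2.87, 2.87], [-0.86, 2.18], [0.17, 2.46], [-1.51, 4.65], [0.06, 2.69], [-2.65, 2.65]. Speed limits (rad/s): [2.57, 2.57, 3.01, 3.14, 3.14, 3.14].

## Interface

Orientations are given as a unit quaternion [x, y, z, w].
In Python, from rig import robot gives the robot as it stands.
- The arm moves only by the tool carry_out, never from a script. Its argument "motion" is a list that holds one entry, the list of rows, each a list of 5 numbers: the shift along the tool's x, y, z in cm, then the turn about the tool's z in rad, then the opening, from 0 (shut) to 1 (fully open). A call has 1 to 12 rows; each row is the pose to reach, as a shift and turn from the pose commanded when the call began, along the tool's axes at that moment; what a row does not reach only later rows make up. A row lasts 1/12 s, in which the tool goes at most 41.7 mm and 7.16 degrees, less where a joint would pass 70% of its speed; a pose out of reach is approached as far as the arm can. A call with a gripper value outside its range is refused whole. The fingers move at their own pace and stop on an object; "grip_force" is the grip in N (left out, the last holds). Time passes only in rows, so rows that repeat a pose let the fingers close. It gives the time, the measured TCP pose, the force, the opening and the grip force at its end, in the units of the state.
- robot.get_state(): the state, without advancing time (a new reading comes with each control period).
- robot.grab_frame(name): name is "scene" or "side" or "wrist"; returns a dict with "img" (384x512x3 uint8, blue, green, red), "fx", "fy", "cx", "cy" (pixels), "distortion" ([k1, k2, p1, p2, k3] as OpenCV has them; the pictures are not rectified), "origin" and "rotation" of the camera in the world; the wrist camera has in their place "hand_eye" (4x4, takes a point from camera to tool coordinates, whose origin is the TCP and whose axes are the flange's). Camera axes: x right, y down, z forward; pixel columns grow to the right and rows downward; lengths in m; the calibration is good to about 2 mm. A picture is of the moment at which its call begins: read the wrist's pose just before it. There is no depth.
- robot.job_done(): hands the job in; it is judged then, once.
The state is a dict: "clock": time; "joint_positions": joint angles; "qd": joint speeds; "effort": joint torques, N m; "position": TCP position; "tool_rot": TCP orientation; "force": force on the tool from outside, world axes, zero at the start; "moment": the same for the moment, N m; "width": finger opening in m; "gripper_force": force on a finger pad.
Only numpy, scipy, OpenCV 4.12 (cv2) and the standard library are available. Lean on these libraries where they do the work, as an engineer would, in place of code of your own. Each camera call takes 0.05 s, during which the arm holds its last target. There are 200 camera calls.

## Task

Make up the wooden parts tray for the next repair: the oak switch board goes in the large rectangular nest, the two-post brass terminal block in the small rectangular nest, the bakelite valve base (pins up) in the small round nest, each lying flat inside its nest's rim. Only when those three are in, stand the ribbed glass insulator upright in the large round nest, setting it down gently without dropping it. Leave the smooth insulator and the three-post terminal block where they stand.

Things in the scene. Friction and masses are not known exactly. Their poses are not given: they have to be found in the camera images.
- ribbed_insulator: Green glass standoff insulator with deep horizontal ribs like a beehive, 52 mm across its two lower ribs (5 to 14 and 21 to 31 mm up), top rib 44 mm across, brass stud on top, 58 mm high over all, about 0.16 kg, standing upright on the bench. Origin: centre of its underside, z up. Goes in the large round nest, last.
- two_post_block: Brass terminal block with TWO round posts: base 64 (x) x 26 (y) x 20 mm high, dark-capped posts 12 mm across to 36 mm high at x = -20 and +20 mm, about 0.2 kg. Origin: centre of the underside, x along its length, z up; any yaw. Goes in the small rectangular nest, lengthwise.
- switch_board: Oak test board 90 (x) x 50 (y) x 20 mm high with a nickel toggle switch in the middle (collar 30 mm across, lever rigid, top of the lever 51 mm above the underside, leaning to +x), about 0.12 kg. Origin: centre of the underside, x along its length, z up; any yaw. Goes in the large rectangular nest, lengthwise, either way round.
- valve_base: Brown bakelite valve base: short cylinder 36 mm across and 28 mm high with four 13 mm brass pins standing up from its top (41 mm over all), about 0.06 kg, upright, pins up. Origin: centre of its underside, z up. Goes in the small round nest.
- smooth_insulator: LOOK-ALIKE, stays where it is: green glass insulator of the same size and with the same brass stud (52 mm across, 58 mm high) but with a plain smooth wall and rounded shoulder, no ribs. Origin: centre of its underside.
- three_post_block: LOOK-ALIKE, stays where it is: brass terminal block of the same size (64 x 26 x 20 mm, posts to 36 mm) but with THREE posts (x = -22, 0, +22 mm). Origin: centre of its underside, x along its length. Low fixed clutter (chromed earpiece shell 30 mm across, black knob 28 mm across, up to 20 mm high) stands among the six loose parts, 65 mm or more from their centres.
- nest_insulator: The LARGE ROUND nest, a shallow plywood dish, 70 mm inside diameter, walls 3 mm; floor 4 mm and rim 9 mm above its origin, the centre of its underside. The four plywood nests are fixed 4 mm above the bench in the 2 x 2 places of one low dark wooden tray; which nest is in which place varies.
- nest_valve: The SMALL ROUND nest, a shallow plywood dish, 54 mm inside diameter, walls 3 mm; floor 4 mm and rim 9 mm above its origin, the centre of its underside.
- nest_board: The LARGE RECTANGULAR nest, a shallow plywood tub, 110 (x) x 70 (y) mm inside, walls 3 mm, x along its length; floor 4 mm and rim 9 mm above its origin, the centre of its underside. Tray: 262 x 206 mm, walls 14 mm high above the bench; all nests share its yaw, within 0.3 rad of the world axes; nest centres are 122 mm apart along x and 94 mm along y.
- nest_block: The SMALL RECTANGULAR nest, a shallow plywood tub, 84 (x) x 46 (y) mm inside, walls 3 mm, x along its length; floor 4 mm and rim 9 mm above its origin, the centre of its underside.
Not all that is in view belongs to the job. What is shaped like the switch_board but orange is not meant. Leave any pink look-alike of the nest_valve alone.

How it is judged:
By the outcome, as a careful person would: the job done as asked, in the order asked, and still so for the second after the job is handed in, with the robot touching nothing.
It also fails if it takes over 128 s, if anything falls off the work surface, if the arm or the gripper's body presses on something with over 40 N, if the wrist force passes 120 N, or if a joint passes its speed limit or range.

## Working session

There is one attempt and no reset: what is moved stays moved. The work goes in short steps, Python scripts to look and compute and a tool call to move; the robot and the scene stay as the last step left them, time stands still between calls to the robot, and variables do not carry over. Pictures are saved under pics/ and viewed, at most 14 in all, crops included, and the job is handed in when it is done.

Besides the shell and the picture viewer there is one more tool, called after ">>>" as name(argument=value, ...) on one line, values as JSON. carry_out: Moves the arm, as the interface text tells. Its arguments: {"type":"object","properties":{"motion":{"type":"array"},"grip_force":{"type":"number"}},"required":["motion"]}

```bash
ls; mkdir -p pics; cat > h.py <<'E'
import numpy as np, cv2
from rig import robot
from scipy.spatial.transform import Rotation as R
def shot(name, fn):
    s=robot.get_state(); f=robot.grab_frame(name)
    if name=="wrist":
        T=np.eye(4); T[:3,:3]=R.from_quat(s["tool_rot"]).as_matrix(); T[:3,3]=s["position"]
        M=T@np.array(f["hand_eye"]); f["origin"]=M[:3,3]; f["rotation"]=M[:3,:3]
    cv2.imwrite("pics/"+fn+".png", f["img"])
    np.savez("pics/"+fn, **{k:np.array(v) for k,v in f.items()})
    return f
def load(fn): return dict(np.load("pics/"+fn+".npz"))
def K(f): return np.array([[f["fx"],0,f["cx"]],[0,f["fy"],f["cy"]],[0,0,1]],float)
def onplane(f,px,z):
    p=cv2.undistortPoints(np.array(px,float).reshape(-1,1,2),K(f),np.array(f["distortion"],float)).reshape(-1,2)
    d=np.c_[p,np.ones(len(p))]@np.array(f["rotation"]).T; o=np.array(f["origin"]).ravel()
    return o+d*((z-o[2])/d[:,2])[:,None]
def proj(f,P):
    Rm=np.array(f["rotation"]); o=np.array(f["origin"]).ravel()
    rv=cv2.Rodrigues(Rm.T)[0]
    return cv2.projectPoints(np.array(P,float).reshape(-1,1,3),rv,-Rm.T@o,K(f),np.array(f["distortion"],float))[0].reshape(-1,2)
E
python3 - <<'E'
from h import *
s=robot.get_state(); print(s)
for n in("scene","side","wrist"):
    f=shot(n,n+"0"); print(n,f["origin"],np.round(f["rotation"],3).tolist(),f["fx"])
a=[cv2.imread(f"pics/{n}0.png") for n in("scene","side")]
E
```

```text
pics
{'clock': 0.0, 'joint_positions': array([ 1.10630997e+00,  9.18391316e-02,  1.23186874e+00,  2.40537455e-05,
        1.81978059e+00, -5.67005835e-02]), 'qd': array([ 1.62026802e-03,  5.85701355e-04,  5.25219942e-04,  9.93092234e-05,
       -2.25795290e-03, -9.12982582e-04]), 'effort': array([ 1.28517167e-03, -4.46439564e+01, -4.06460667e+01,  6.99928030e-02,
        2.88484641e-02, -1.60476993e-04]), 'position': array([0.23781161, 0.55054476, 0.22152836]), 'tool_rot': array([ 2.02480122e-01,  9.79285914e-01, -9.12895951e-04, -2.55496392e-04]), 'force': array([0.18050037, 0.14631162, 0.52638553]), 'moment': array([ 0.04774401, -0.03287774, -0.01232789]), 'gripper_force': 0.0, 'width': 0.08761353046459915}
scene [ 1.47793368 -0.03254502  1.1173162 ] [0.662, 0.671, -0.242, -0.232] 439.5747699946454
side [-0.03984455 -0.73112648  0.82800119] [0.846, -0.337, 0.147, -0.386] 483.61818074725323
wrist [0.16224409 0.5833308  0.38473483] [[0.397, 0.876, 0.274], [0.918, -0.379, -0.12], [-0.002, 0.299, -0.954]] 287.6100296393926
```

View pics/scene0.png

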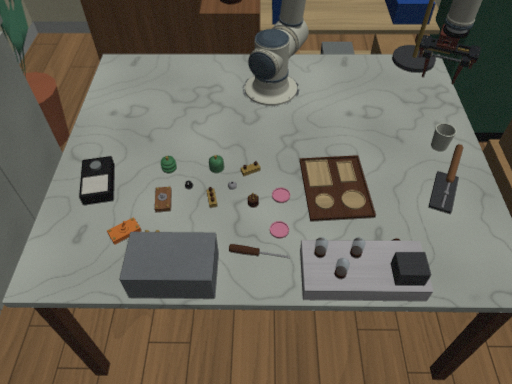

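View pics/side0.png

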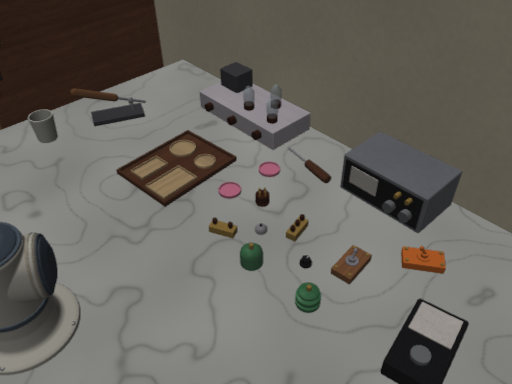

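The scene view has candidates for each part:
- **Insulators:** (168,164) looks ribbed and (216,163) looks smooth.
- **Blocks:** (250,169) seems to have two posts and (212,197) three.
- **Boards:** oak at (163,199). The orange decoy is at (124,230).
- **Valve base:** (253,200).
- **Round things:** pink dishes at (281,195) and (279,230) are decoys. The tray is at (336,187), with its round nests at (325,200) and (354,200).

I'll check these choices in one close crop.

```bash
python3 - <<'E'
from h import *
a=cv2.imread("pics/scene0.png"); b=cv2.imread("pics/side0.png")
c1=cv2.resize(a[145:225,145:385],(792,264),interpolation=cv2.INTER_CUBIC)   # x3.3
c2=cv2.resize(b[180:320,190:390],(440,308),interpolation=cv2.INTER_CUBIC) #2.2
c3=cv2.resize(b[125:205,110:245],(352,209),interpolation=cv2.INTER_CUBIC)
o=np.zeros((580,792,3),np.uint8); o[:264]=c1; o[268:576,:440]=c2; o[268:477,440:]=c3
cv2.imwrite("pics/crop0.png",o)
f=load("scene0"); g=load("side0")
for n,u,v,z in [("rib",(168,170),(308,303),.005),("smooth",(216,169),(251,263),.005),("two",(250,169),(223,228),.018),("three",(212,197),(297,228),.018),("board",(163,198),(351,264),.02),("valve",(253,201),(262,198),.02)]:
    print(n,onplane(f,u,z).round(3),onplane(g,v,z).round(3))
print(onplane(f,[(300,158),(363,157),(374,216),(309,221)],.014).round(3))
E
```

```text
Traceback (most recent call last):
  File "h.py", line 16, in onplane
    d=np.c_[p,np.ones(len(p))]@np.array(f["rotation"]).T; o=np.array(f["origin"]).ravel()
      ~~~~~~~~~~~~~~~~~~~~~~~~^~~~~~~~~~~~~~~~~~~~~~~~~~
ValueError: matmul: Input operand 1 has a mismatch in its core dimension 0, with gufunc signature (n?,k),(k,m?)->(n?,m?) (size 4 is different from 3)
```

View pics/crop0.png

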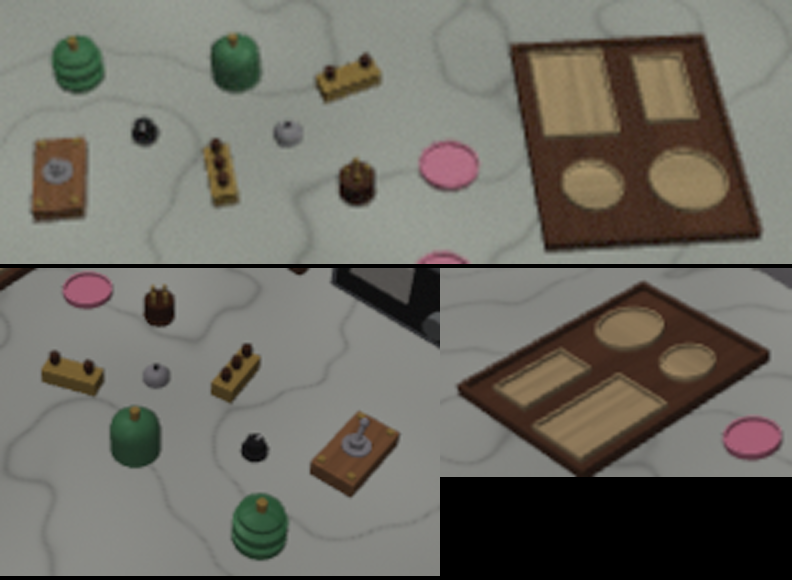

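The crop confirms the choices in scene pixels:
- Ribbed insulator at (168,164), smooth at (216,163).
- Two-post block at (250,169), three-post at (212,197).
- Oak board at (163,199) and valve base at (253,200).
- **Nests:** large rectangular at (319,172), small rectangular at (346,170), small round at (325,201), large round at (354,199).

The camera rotation turns out to be a quaternion, so I'll fix the helper.

```bash
sed -i 's/^def K/def rot(f):\n    r=np.array(f["rotation"]); return r if r.shape==(3,3) else R.from_quat(r).as_matrix()\ndef K/; s/np.array(f\["rotation"\]).T; o/rot(f).T; o/; s/Rm=np.array(f\["rotation"\])/Rm=rot(f)/' h.py
cat > m.py <<'E'
from h import *
f=load("scene0"); g=load("side0")
for n,u,v,z in [("rib",(168,170),(308,303),.005),("smooth",(216,169),(251,263),.005),("two",(250,169),(223,228),.018),("three",(212,197),(297,228),.018),("board",(163,198),(351,264),.02),("valve",(253,201),(262,198),.02)]:
    print(n,onplane(f,u,z).round(3),onplane(g,v,z).round(3))
print(onplane(f,[(300,158),(363,157),(374,216),(309,221)],.014).round(3))
s=robot.get_state(); print(R.from_quat(s["tool_rot"]).as_matrix().round(3).tolist())
# nests: pale wood blobs in both views, nest floor z=.008
for F,(x0,x1,y0,y1) in((f,(295,380,150,225)),(g,(110,245,125,205))):
    h=cv2.cvtColor(F["img"],cv2.COLOR_BGR2HSV)
    m=cv2.inRange(h,(8,40,120) if F is f else (8,40,90),(35,150,255)); k=np.zeros_like(m); k[y0:y1,x0:x1]=m[y0:y1,x0:x1]
    n,l,st,c=cv2.connectedComponentsWithStats(k)
    for i in range(1,n):
        if st[i,4]>60:
            P=onplane(F,c[i],.009)[0]
            cs=max(cv2.findContours((l==i).astype(np.uint8),0,1)[0],key=len)
            W=onplane(F,cs.reshape(-1,2),.012)[:,:2].astype(np.float32)*1000
            print(st[i,4],c[i].round(1),P.round(4),cv2.minAreaRect(W))
E
python3 m.py
```

```text
rib [[ 0.46  -0.355  0.005]] [[ 0.446 -0.358  0.005]]
smooth [[ 0.454 -0.191  0.005]] [[ 0.435 -0.197  0.005]]
two [[ 0.465 -0.073  0.018]] [[ 0.454 -0.08   0.018]]
three [[ 0.589 -0.193  0.018]] [[ 0.58  -0.201  0.018]]
board [[ 0.596 -0.35   0.02 ]] [[ 0.582 -0.36   0.02 ]]
valve [[ 0.605 -0.06   0.02 ]] [[ 0.593 -0.068  0.02 ]]
[[0.408 0.099 0.014]
 [0.402 0.318 0.014]
 [0.657 0.317 0.014]
 [0.678 0.114 0.014]]
[[-0.918, 0.397, -0.001], [0.397, 0.918, -0.001], [0.0, -0.001, -1.0]]
499 [318.1 173.2] [0.4743 0.1576 0.009 ] ((473.1626892089844, 158.6562957763672), (111.45999908447266, 74.0751953125), 4.723506450653076)
246 [345.5 171.6] [0.466  0.2513 0.009 ] ((465.3352966308594, 252.47512817382812), (85.73553466796875, 49.19124984741211), 4.554686069488525)
288 [352.9 199.4] [0.5873 0.2611 0.009 ] ((588.8883666992188, 258.5846252441406), (71.93510437011719, 64.60929107666016), 32.62699508666992)
185 [323.9 200.7] [0.5934 0.1675 0.009 ] ((594.80029296875, 167.33013916015625), (56.152099609375, 50.16358184814453), 35.56715393066406)
321 [182.3 147.3] [0.5888 0.2639 0.009 ] ((585.9525146484375, 260.6713562011719), (74.80589294433594, 75.11152648925781), 45.84318923950195)
229 [204.4 160.3] [0.596  0.1699 0.009 ] ((593.158935546875, 166.18142700195312), (60.49302673339844, 59.62656784057617), 45.89756393432617)
364 [149.  166.5] [0.4672 0.2546 0.009 ] ((466.2777099609375, 253.25074768066406), (91.4322509765625, 54.19601058959961), 4.265338897705078)
783 [170.9 181. ] [0.4736 0.1602 0.009 ] ((473.5899658203125, 159.20285034179688), (118.19840240478516, 78.07855224609375), 4.514697551727295)
```

>>> carry_out(motion=[[[-28.5,-29.2,0,0,1],[-28.5,-29.2,0,0,1],[-28.5,-29.2,0,0,1],[-28.5,-29.2,0,0,1],[-28.5,-29.2,0,0,1],[-28.5,-29.2,0,0,1],[-28.5,-29.2,0,0,1],[-28.5,-29.2,0,0,1],[-28.5,-29.2,0,0,1],[-28.5,-29.2,0,0,1],[-28.5,-29.2,0,0,1],[-28.5,-29.2,0,0,1]]])

```text
clock: 1.15
position: [0.3842, 0.1684, 0.2225]
tool_rot: [0.205, 0.979, 0.0, -0.0]
force: [0.8, 0.7, -0.6]
width: 0.0877
gripper_force: 0.0
```

>>> carry_out(motion=[[[-28.5,-29.2,0,-0.41,1],[-28.5,-29.2,0,-0.41,1],[-28.5,-29.2,0,-0.41,1],[-28.5,-29.2,0,-0.41,1],[-28.5,-29.2,0,-0.41,1],[-28.5,-29.2,0,-0.41,1],[-28.5,-29.2,0,-0.41,1],[-28.5,-29.2,0,-0.41,1],[-28.5,-29.2,0,-0.41,1],[-28.5,-29.2,0,-0.41,1],[-28.5,-29.2,0,-0.41,1],[-28.5,-29.2,0,-0.41,1]]])

```text
clock: 2.15
position: [0.5306, -0.2129, 0.2206]
tool_rot: [-0.0, 1.0, 0.0, -0.001]
force: [0.6, -0.1, 0.3]
width: 0.088
gripper_force: 0.0
```

```bash
cat >> h.py <<'E'
def go(x,y,z,phi=None):
    """shift (cm) and turn to bring TCP to x,y,z with tool y along world angle phi (deg)"""
    s=robot.get_state(); M=R.from_quat(s["tool_rot"]).as_matrix(); d=M.T@(np.array([x,y,z])-s["position"])*100
    a=0
    if phi is not None:
        cur=np.degrees(np.arctan2(M[1,1],M[0,1])); a=-np.radians((phi-cur+90)%180-90)
    print("go",d.round(2),"turn",round(float(a),3),"q6",round(float(s["joint_positions"][5]),2))
E
python3 - <<'E'
from h import *
s=robot.get_state(); print(s["clock"],s["position"],R.from_quat(s["tool_rot"]).as_matrix().round(3).tolist())
shot("wrist","w1")
E
```

```text
2.15 [ 0.53064304 -0.21289248  0.22064195] [[-1.0, -0.0, -0.002], [-0.0, 1.0, 0.001], [0.002, 0.001, -1.0]]
```

View pics/w1.png

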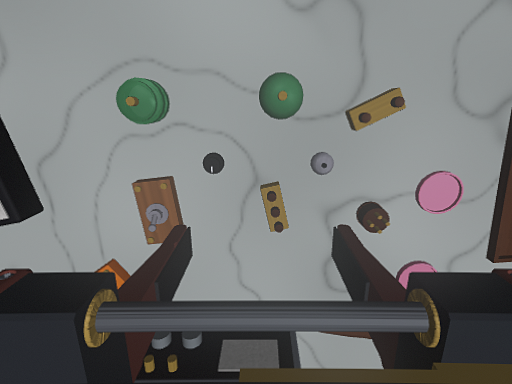

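The wrist view shows all parts clearly: ribbed insulator (142,101), two-post block (376,109), board (157,211), valve base (374,217). The look-alikes are smooth (281,95) and three-post (274,207).

```bash
python3 - <<'E'
from h import *
f=load("w1"); h=cv2.cvtColor(f["img"],cv2.COLOR_BGR2HSV)
def blob(name,lo,hi,box,z):
    x0,x1,y0,y1=box; m=np.zeros(h.shape[:2],np.uint8); m[y0:y1,x0:x1]=cv2.inRange(h[y0:y1,x0:x1],lo,hi)
    m=cv2.morphologyEx(m,cv2.MORPH_CLOSE,np.ones((3,3)))
    c=max(cv2.findContours(m,0,1)[0],key=cv2.contourArea); W=onplane(f,c.reshape(-1,2)+0.0,z)[:,:2].astype(np.float32)*1000
    (cx,cy),(w,l),a=cv2.minAreaRect(W); print(name,cv2.contourArea(c),(round(cx,1),round(cy,1)),round(w,1),round(l,1),"w-dir",round(a,1))
for z in(0,.01,.02): blob("board",(0,70,40),(18,255,255),(120,195,165,250),z)
for z in(0,.01,.02): blob("two",(17,80,40),(32,255,255),(340,412,82,135),z)
for z in(0,.014,.028): blob("valve",(0,50,10),(20,255,120),(350,395,195,240),z)
print("two posts",onplane(f,[(364.5,118),(397.5,102)],.036).round(4).tolist())
print("valve top",onplane(f,[(374,215)],.028).round(4))
for n,b in(("rib",(110,175,70,130)),("smooth",(255,310,65,125))): blob(n,(40,60,20),(85,255,255),b,.02)
print("rib stud",onplane(f,[(131,101)],.056).round(4))
E
```

```text
board 2236.5 (595.6, -358.6) 97.1 57.2 w-dir 6.6
board 2236.5 (591.8, -354.8) 94.6 55.7 w-dir 6.6
board 2236.5 (588.0, -351.0) 92.1 54.2 w-dir 6.6
two 971.5 (456.3, -66.5) 28.0 67.0 w-dir 25.0
two 971.5 (456.1, -70.3) 27.3 65.2 w-dir 25.0
two 971.5 (455.9, -74.1) 26.6 63.5 w-dir 25.0
valve 456.0 (604.8, -50.4) 48.1 35.7 w-dir 8.4
valve 456.0 (599.1, -56.4) 46.3 34.4 w-dir 8.4
valve 456.0 (593.4, -62.3) 44.6 33.1 w-dir 8.4
two posts [[0.4658, -0.0929, 0.036], [0.4483, -0.0572, 0.036]]
valve top [[ 0.5906 -0.0643  0.028 ]]
rib 1835.5 (446.4, -356.1) 52.2 61.5 w-dir 0.2
smooth 1419.5 (440.3, -189.1) 49.2 49.6 w-dir 89.9
rib stud [[ 0.4471 -0.3539  0.056 ]]
```

>>> carry_out(motion=[[[-5.8,-14,10,-0.115,1],[-5.8,-14,10,-0.115,1],[-5.8,-14,10,-0.115,1],[-5.8,-14,10,-0.115,1],[-5.8,-14,10,-0.115,1],[-5.8,-14,10,-0.115,1],[-5.8,-14,13,-0.115,1],[-5.8,-14,16,-0.115,1],[-5.8,-14,18,-0.115,1],[-5.8,-14,18,-0.115,1]]], grip_force=25)

```text
clock: 3.03
position: [0.5866, -0.3467, 0.0382]
tool_rot: [-0.06, 0.998, 0.003, -0.003]
force: [-1.2, 0.7, -0.8]
width: 0.0877
gripper_force: 0.0
```

```bash
python3 - <<'E'
from h import *
shot("wrist","w2"); go(.589,-.353,.009,96.6)
E
```

```text
go [-0.1  -0.56  3.22] turn 0.005 q6 -2.28
```

View pics/w2.png

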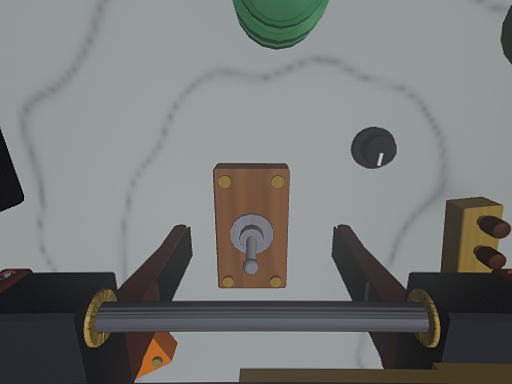

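The board is square to and nearly centred between the fingers. Its screws are at (224,182), (277,182), (228,282) and (276,282).

```bash
python3 - <<'E'
from h import *
f=load("w2"); P=onplane(f,[(224,182),(277,182),(228,282),(276,282)],.02); c=P.mean(0); print(P.round(4).tolist(),c)
d=P[2:].mean(0)-P[:2].mean(0); phi=np.degrees(np.arctan2(d[1],d[0]))+90; print(phi)
go(c[0],c[1],.009,phi)
E
```

```text
[[0.5569, -0.3751, 0.02], [0.5528, -0.3407, 0.02], [0.6317, -0.3661, 0.02], [0.6277, -0.3313, 0.02]] [ 0.59226372 -0.35329136  0.02      ]
97.02150727556634
go [-0.42 -0.63  3.22] turn -0.003 q6 -2.28
```

>>> carry_out(motion=[[[-0.4,-0.4,1,0,1],[-0.4,-0.4,2,0,1],[-0.4,-0.4,3,0,1],[-0.4,-0.4,3,0,1],[-0.4,-0.4,3,0,1]]])

```text
clock: 3.5
position: [0.592, -0.3544, 0.0118]
tool_rot: [-0.059, 0.998, 0.0, -0.001]
force: [0.3, -0.5, -0.9]
width: 0.0878
gripper_force: 0.0
```

>>> carry_out(motion=[[[0,0,0.3,0,1],[0,0,0.3,0,0.3],[0,0,0.3,0,0.3],[0,0,0.3,0,0.3],[0,0,0.3,0,0.3],[0,0,0.3,0,0.3],[0,0,0.3,0,0.3],[0,0,0.3,0,0.3]]])

```text
clock: 4.17
position: [0.5924, -0.3546, 0.0098]
tool_rot: [-0.059, 0.998, 0.0, 0.0]
force: [0.2, 0.4, 0.2]
width: 0.0497
gripper_force: 25.0
```

>>> carry_out(motion=[[[0,0,-4,0,0.3],[0,0,-8,0,0.3],[0,0,-10,0,0.3],[3,30,-10,0.044,0.3],[3,30,-10,0.044,0.3],[3,30,-10,0.044,0.3],[3,30,-10,0.044,0.3],[3,30,-10,0.044,0.3],[3,30,-10,0.044,0.3],[3,30,-10,0.044,0.3],[3,30,-10,0.044,0.3],[3,30,-10,0.044,0.3]]])

```text
clock: 5.17
position: [0.527, -0.0576, 0.1098]
tool_rot: [-0.039, 0.999, 0.0, 0.0]
force: [0.5, 0.7, -2.0]
width: 0.0495
gripper_force: 25.0
```

```bash
python3 - <<'E'
from h import *
s=robot.get_state(); print(s["clock"],s["width"],s["position"])
go(.473,.159,.06,94.5)
E
```

```text
5.1667 0.04954052760563315 [ 0.5269986  -0.05761053  0.10976028]
go [ 3.71 22.01  4.98] turn -0.001 q6 -1.82
```

>>> carry_out(motion=[[[3.7,22,0,0,0.3],[3.7,22,0,0,0.3],[3.7,22,0,0,0.3],[3.7,22,0,0,0.3],[3.7,22,0,0,0.3],[3.7,22,0,0,0.3],[3.7,22,3,0,0.3],[3.7,22,5,0,0.3],[3.7,22,5,0,0.3],[3.7,22,5,0,0.3]]])

```text
clock: 6.0
position: [0.4742, 0.1552, 0.0585]
tool_rot: [-0.036, 0.999, -0.001, -0.001]
force: [-0.6, -0.6, -0.4]
width: 0.05
gripper_force: 25.0
```

```bash
python3 - <<'E'
from h import *
f=shot("wrist","w3"); go(.473,.159,.017,94.5)
E
```

```text
go [0.19 0.37 4.31] turn -0.007 q6 -1.39
```

View pics/w3.png

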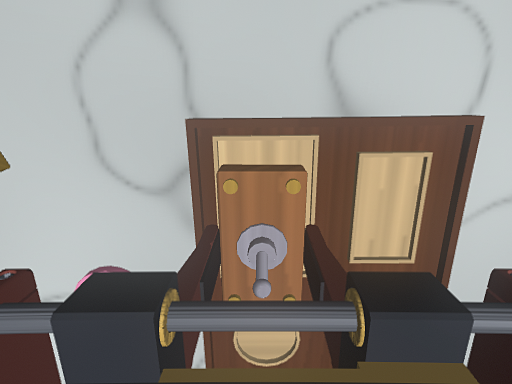

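The held board hangs above the large rectangular nest. The nest's far outer corners are at (212,136) and (319,135), and the small rectangular nest spans (358,152) to (416,264).

```bash
python3 - <<'E'
from h import *
f=load("w3"); P=onplane(f,[(213,136),(319,135)],.013)[:,:2]; d=P[1]-P[0]; L=np.linalg.norm(d); u=d/L; print(P.round(4).tolist(),L,np.degrees(np.arctan2(u[1],u[0]))-90)
print("board nest",P.mean(0)+.058*np.array([u[1],-u[0]]))
Q=onplane(f,[(358,152),(433,152),(349,262),(416,264)],.013)[:,:2]; print("block nest",Q.round(4).tolist(),Q.mean(0))
go(.473,.159,.017,94.5)
E
```

```text
[[0.4174, 0.1159], [0.4113, 0.1915]] 0.07579382067516403 4.611194557800175
board nest [0.47216451 0.15837767]
block nest [[0.4214, 0.2213], [0.4178, 0.2748], [0.5114, 0.2292], [0.509, 0.2836]] [0.46491504 0.25221743]
go [0.19 0.37 4.31] turn -0.007 q6 -1.39
```

>>> carry_out(motion=[[[0.2,0.3,1.5,0,0.3],[0.2,0.3,2.5,0,0.3],[0.2,0.3,3.2,0,0.3],[0.2,0.3,3.7,0,0.3],[0.2,0.3,4.0,0,0.3],[0.2,0.3,4.15,0,0.3],[0.2,0.3,4.15,0,0.3],[0.2,0.3,4.15,0,0.3]]])

```text
clock: 6.72
position: [0.4725, 0.1593, 0.0185]
tool_rot: [-0.037, 0.999, 0.0, 0.0]
force: [-0.8, -0.4, -1.5]
width: 0.0497
gripper_force: 25.0
```

>>> carry_out(motion=[[[0,0,0.07,0,0.3],[0,0,0.07,0,0.3],[0,0,0.07,0,0.75],[0,0,0.07,0,0.75],[0,0,0.07,0,0.75],[0,0,0.07,0,0.75],[0,0,0,0,0.75],[0,0,-3,0,0.75],[0,0,-7,0,0.75],[0,0,-11,0,0.75],[0,0,-11,0,0.75]]])

```text
clock: 7.63
position: [0.4757, 0.1602, 0.1376]
tool_rot: [-0.037, 0.999, 0.002, 0.007]
force: [0.6, -0.5, 1.9]
width: 0.066
gripper_force: 0.0
```

```bash
python3 - <<'E'
from h import *
f=shot("wrist","w4"); go(.456,-.0745,.10,25)
E
```

```text
go [  3.63 -23.25   3.32] turn 1.208 q6 -1.39
```

View pics/w4.png

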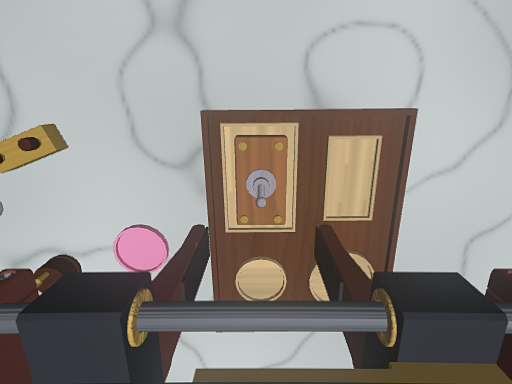

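The board lies flat inside the large rectangular nest at (261,180). Next is the two-post block.

>>> carry_out(motion=[[[3.6,-23.2,0,1.21,0.75],[3.6,-23.2,0,1.21,0.75],[3.6,-23.2,0,1.21,0.75],[3.6,-23.2,0,1.21,0.75],[3.6,-23.2,1,1.21,0.75],[3.6,-23.2,2,1.21,0.75],[3.6,-23.2,3.3,1.21,0.75],[3.6,-23.2,3.3,1.21,0.75],[3.6,-23.2,3.3,1.21,0.75],[3.6,-23.2,3.3,1.21,0.75],[3.6,-23.2,3.3,1.21,0.75],[3.6,-23.2,3.3,1.21,0.75]]])

```text
clock: 8.68
position: [0.4529, -0.0747, 0.0943]
tool_rot: [0.537, 0.843, -0.0, -0.001]
force: [0.1, -0.3, -0.4]
width: 0.0658
gripper_force: 0.0
```

```bash
python3 - <<'E'
from h import *
f=shot("wrist","w5"); go(.456,-.0745,.009,25)
E
```

```text
go [-0.11  0.28  8.55] turn 0.001 q6 -0.67
```

View pics/w5.png

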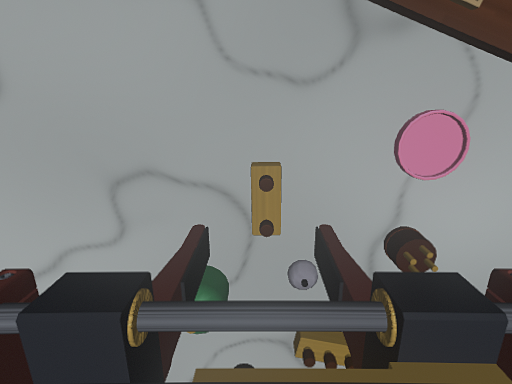

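The two-post block is square between the fingers, with its post caps at (266,183) and (266,229). The look-alikes are clear of the fingers.

```bash
python3 - <<'E'
from h import *
f=load("w5"); P=onplane(f,[(266,182),(266,227)],.036); Q=onplane(f,[(251,163),(281,163),(281,235),(252,235)],.02);print(P.round(4).tolist(),P.mean(0),Q.mean(0),Q.round(4).tolist())
d=P[1]-P[0];phi=np.degrees(np.arctan2(d[1],d[0]))+90;c=(P.mean(0)+Q.mean(0))/2; go(c[0],c[1],.009,phi)
E
```

```text
[[0.4469, -0.0537, 0.036], [0.4635, -0.089, 0.036]] [ 0.45519588 -0.07136389  0.036     ] [ 0.45623612 -0.07251781  0.02      ] [[0.4305, -0.0479, 0.02], [0.4533, -0.0373, 0.02], [0.4825, -0.0968, 0.02], [0.4587, -0.1079, 0.02]]
go [0.13 0.36 8.55] turn -0.003 q6 -0.67
```

>>> carry_out(motion=[[[0.1,0.3,3,0,0.75],[0.1,0.3,6,0,0.75],[0.1,0.3,7.5,0,0.75],[0.1,0.3,8.3,0,0.75],[0.1,0.3,8.4,0,0.75],[0.1,0.3,8.5,0,0.75],[0.1,0.3,8.5,0,0.1],[0.1,0.3,8.5,0,0.1],[0.1,0.3,8.5,0,0.1],[0.1,0.3,8.5,0,0.1],[0.1,0.3,8.5,0,0.1],[0.1,0.3,8.5,0,0.1]]], grip_force=30)

```text
clock: 9.73
position: [0.4558, -0.0726, 0.0104]
tool_rot: [0.538, 0.843, 0.0, 0.0]
force: [0.2, 0.4, -0.5]
width: 0.0292
gripper_force: 0.0
```

```bash
python3 - <<'E'
from h import *
s=robot.get_state(); print(s["clock"],s["width"],s["gripper_force"],s["position"])
go(.465,.2525,.10,94.5)
E
```

```text
9.7333 0.0292492145180544 0.0 [ 0.45580111 -0.07260986  0.01044654]
go [29.11 14.51 -8.96] turn -1.215 q6 -0.67
```

>>> carry_out(motion=[[[0,0,0,0,0.1],[0,0,0,0,0.1],[0,0,0,0,0.1],[0,0,-4,0,0.1],[0,0,-8,0,0.1],[0,0,-9,0,0.1],[13,6.5,-9,-0.6,0.1],[13,6.5,-9,-0.6,0.1],[13,6.5,-9,-0.6,0.1],[13,6.5,-9,-0.6,0.1],[13,6.5,-9,-0.6,0.1],[13,6.5,-9,-0.6,0.1]]])

```text
clock: 10.73
position: [0.4594, 0.074, 0.0992]
tool_rot: [0.262, 0.965, -0.0, -0.001]
force: [0.1, -0.3, -2.9]
width: 0.0258
gripper_force: 30.0
```

```bash
python3 - <<'E'
from h import *
s=robot.get_state(); print(s["clock"],s["width"],s["gripper_force"],s["position"])
go(.465,.2525,.10,94.5)
E
```

```text
10.7333 0.025796488798215132 29.968711137771606 [0.45939843 0.07395451 0.09915954]
go [ 8.55 15.68 -0.09] turn -0.609 q6 -0.95
```

>>> carry_out(motion=[[[8.55,15.7,0,-0.61,0.1],[8.55,15.7,0,-0.61,0.1],[8.55,15.7,0,-0.61,0.1],[8.55,15.7,0,-0.61,0.1],[8.55,15.7,0,-0.61,0.1],[8.55,15.7,0,-0.61,0.1],[8.55,15.7,3,-0.61,0.1],[8.55,15.7,5,-0.61,0.1],[8.55,15.7,6,-0.61,0.1],[8.55,15.7,6,-0.61,0.1],[8.55,15.7,6,-0.61,0.1]]])

```text
clock: 11.65
position: [0.4668, 0.2502, 0.04]
tool_rot: [-0.035, 0.999, -0.0, -0.0]
force: [0.2, 0.4, -1.4]
width: 0.0261
gripper_force: 30.0
```

```bash
python3 - <<'E'
from h import *
f=shot("wrist","w6"); go(.465,.2525,.0185,94.5)
E
```

```text
go [0.23 0.2  2.27] turn -0.008 q6 -1.21
```

View pics/w6.png

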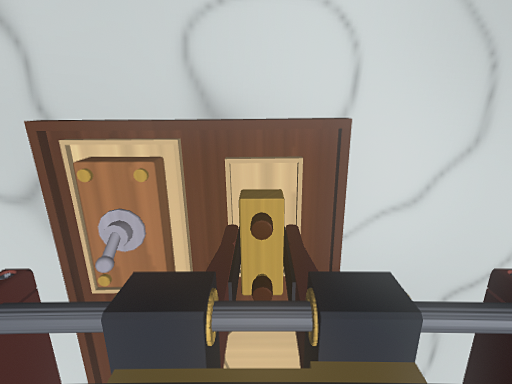

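The block hangs over the small rectangular nest, with the nest's far edge at (226,158) to (303,157). The board still sits in its nest.

>>> carry_out(motion=[[[0.2,0.2,0.8,0,0.1],[0.2,0.2,1.4,0,0.1],[0.2,0.2,1.8,0,0.1],[0.2,0.2,2.1,0,0.1],[0.2,0.2,2.2,0,0.1],[0.2,0.2,2.2,0,0.1],[0.2,0.2,2.2,0,0.1]]])

```text
clock: 12.28
position: [0.4647, 0.2533, 0.0184]
tool_rot: [-0.037, 0.999, 0.0, 0.0]
force: [-1.2, 0.2, -0.3]
width: 0.0254
gripper_force: 30.0
```

>>> carry_out(motion=[[[0,0,0,0,0.5],[0,0,0,0,0.5],[0,0,0,0,0.5],[0,0,0,0,0.5],[0,0,-1,0,0.5],[0,0,-4,0,0.5],[0,0,-8,0,0.5],[0,0,-11,0,0.5],[0,0,-11,0,0.5]]])

```text
clock: 13.03
position: [0.4676, 0.2546, 0.1373]
tool_rot: [-0.037, 0.999, 0.002, 0.006]
force: [0.4, 0.7, 0.3]
width: 0.0443
gripper_force: 0.0
```

```bash
python3 - <<'E'
from h import *
f=shot("wrist","w7"); go(.594,-.063,.13,94.5)
E
```

```text
go [-10.37 -32.57   0.36] turn -0.005 q6 -1.21
```

View pics/w7.png

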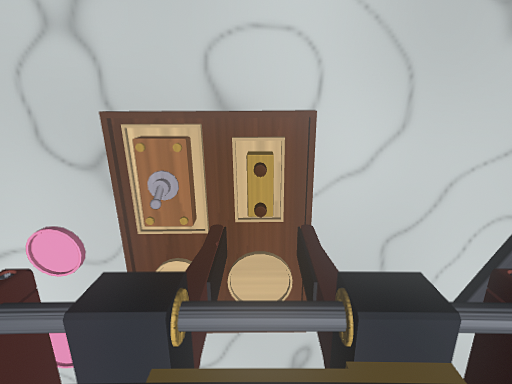

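The block is seated in the small rectangular nest at (260,183) and the board at (163,182). Valve base next, gripping roughly along x to stay clear of the pink dish.

>>> carry_out(motion=[[[-10.4,-32.6,0,1.2,0.75],[-10.4,-32.6,0,1.2,0.75],[-10.4,-32.6,0,1.2,0.75],[-10.4,-32.6,0,1.2,0.75],[-10.4,-32.6,0,1.2,0.75],[-10.4,-32.6,0,1.2,0.75],[-10.4,-32.6,0,1.2,0.75],[-10.4,-32.6,0,1.2,0.75],[-10.4,-32.6,0,1.2,0.75],[-10.4,-32.6,2,1.2,0.75],[-10.4,-32.6,3,1.2,0.75],[-10.4,-32.6,3,1.2,0.75]]])

```text
clock: 14.08
position: [0.59, -0.0641, 0.0937]
tool_rot: [0.533, 0.846, -0.001, -0.003]
force: [-0.6, -0.2, -0.3]
width: 0.0657
gripper_force: 0.0
```

```bash
python3 - <<'E'
from h import *
f=shot("wrist","w8"); go(.594,-.063,.009,25)
E
```

```text
go [-0.1   0.38  8.64] turn 0.011 q6 -0.61
```

View pics/w8.png

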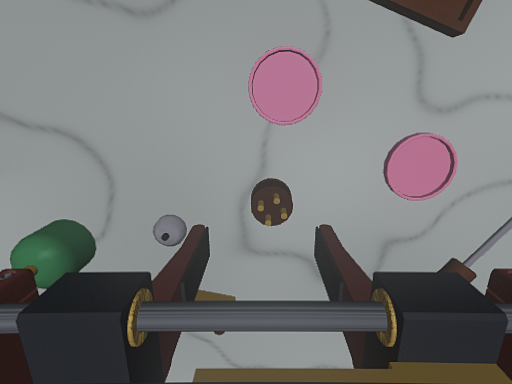

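The valve base is at (272,203), between the open fingers. Its pin tips are at (261,206), (276,200), (284,215) and (268,221).

```bash
python3 - <<'E'
from h import *
f=load("w8"); P=onplane(f,[(272.5,209)],.040)[0]; print(P)
h=cv2.cvtColor(f["img"],cv2.COLOR_BGR2HSV); m=np.zeros(h.shape[:2],np.uint8); m[170:235,240:305]=(h[170:235,240:305,2]<110)*255
c=max(cv2.findContours(m,0,1)[0],key=cv2.contourArea); x,y,w,hh=cv2.boundingRect(c); print(x,y,w,hh)
print(onplane(f,[(x+w/2,y+hh/2)],.014), onplane(f,[(x+w/2,y)],0), onplane(f,[(x+w/2,y+hh)],.028))
go(P[0],P[1],.009)
E
```

```text
[ 0.59731625 -0.06000745  0.04      ]
251 178 42 48
[[ 0.59897754 -0.06258516  0.014     ]] [[ 0.59118177 -0.04576633  0.        ]] [[ 0.60613547 -0.07811085  0.028     ]]
go [0.02 0.81 8.63] turn 0.0 q6 -0.61
```

>>> carry_out(motion=[[[-0.1,0.7,3,0,0.75],[-0.1,0.7,6,0,0.75],[-0.1,0.7,7.5,0,0.75],[-0.1,0.7,8.3,0,0.75],[-0.1,0.7,8.5,0,0.75],[-0.1,0.7,8.5,0,0.3],[-0.1,0.7,8.5,0,0.3],[-0.1,0.7,8.5,0,0.3],[-0.1,0.7,8.5,0,0.3],[-0.1,0.7,8.5,0,0.3],[-0.1,0.7,8.5,0,0.3],[-0.1,0.7,8.5,0,0.3]]], grip_force=15)

```text
clock: 15.13
position: [0.5995, -0.0624, 0.0143]
tool_rot: [0.534, 0.845, 0.0, 0.001]
force: [-0.6, -1.2, 4.5]
width: 0.0353
gripper_force: 15.0
```

```bash
python3 - <<'E'
from h import *
s=robot.get_state(); print(s["clock"],s["width"],s["gripper_force"],s["position"])
go(.594,.167,.09)
E
```

```text
15.1333 0.03531828619931563 15.001892298460007 [ 0.5995121  -0.06237328  0.01429994]
go [20.94  9.37 -7.58] turn 0.0 q6 -0.6
```

The TCP stopped 4 mm high with 4.5 N upward, so I'll look before lifting.

```bash
python3 - <<'E'
from h import *
f=shot("wrist","w9"); g=shot("side","s9"); s=robot.get_state(); print(s["force"],s["position"],s["width"])
u=proj(g,[[.599,-.062,.03]])[0].astype(int); print(u)
c=g["img"][u[1]-50:u[1]+50,u[0]-65:u[0]+65]
o=np.vstack([cv2.resize(f["img"][150:300,150:400],(500,300)),cv2.resize(c,(500,300),interpolation=cv2.INTER_CUBIC)])
cv2.imwrite("pics/c9.png",o[:600])
E
```

```text
[-1.04317423 -0.24410387  5.65011795] [ 0.59952773 -0.06238758  0.01429384] 0.03568714104259416
[262 192]
```

View pics/c9.png

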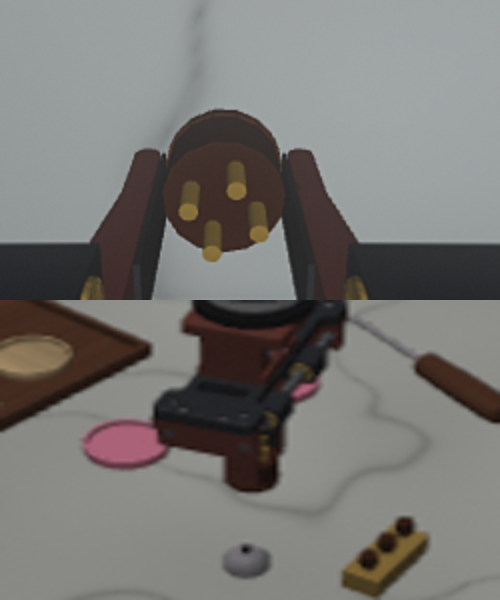

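The valve base is upright and held squarely, pins up. The upward force is only the grip closing during the last of the descent. Lifting and moving to the small round nest.

>>> carry_out(motion=[[[0,0,-3,0,0.3],[0,0,-7,0,0.3],[0,0,-7,0,0.3],[20.9,9.4,-7,0,0.3],[20.9,9.4,-7,0,0.3],[20.9,9.4,-7,0,0.3],[20.9,9.4,-7,0,0.3],[20.9,9.4,-7,0,0.3],[20.9,9.4,-7,0,0.3],[20.9,9.4,-7,0,0.3],[20.9,9.4,-4.5,0,0.3],[20.9,9.4,-4.5,0,0.3]]])

```text
clock: 16.23
position: [0.5921, 0.1663, 0.0536]
tool_rot: [0.534, 0.846, -0.002, -0.002]
force: [-0.7, -0.7, -2.3]
width: 0.0355
gripper_force: 15.0
```

```bash
python3 - <<'E'
from h import *
f=shot("wrist","w10"); s=robot.get_state(); print(s["clock"],s["width"],s["gripper_force"],s["position"])
go(.594,.167,.0223)
h=cv2.cvtColor(f["img"],cv2.COLOR_BGR2HSV); m=cv2.inRange(h,(10,40,110),(30,160,255))
c=[c for c in cv2.findContours(m,0,1)[0] if cv2.contourArea(c)>300]
for k in c: print(cv2.contourArea(k),[round(float(v)) for v in cv2.boundingRect(k)])
print("expect", proj(f,[[.594,.167,.013],[.588,.260,.013]]).round())
E
```

```text
16.2833 0.03573860064233445 14.999795705080032 [0.59219301 0.16585406 0.05489298]
go [0.02 0.23 3.26] turn 0.0 q6 -0.23
4638.5 [128, 361, 321, 23]
323.5 [187, 288, 15, 58]
76264.5 [12, 0, 410, 263]
expect [[265. 216.]
 [317.  95.]]
```

View pics/w10.png

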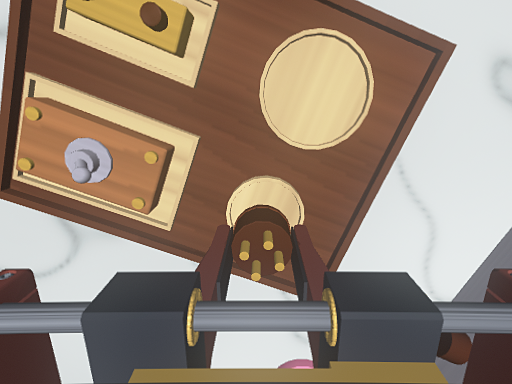

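The valve base hangs over the small round nest, centred near (265,216) as expected. The large round nest is centred near (317,89).

>>> carry_out(motion=[[[0,0.15,1,0,0.3],[0,0.15,2,0,0.3],[0,0.15,2.5,0,0.3],[0,0.15,2.8,0,0.3],[0,0.15,2.9,0,0.3],[0,0.15,2.9,0,0.3],[0,0.15,2.9,0,0.3]]])

```text
clock: 16.87
position: [0.5957, 0.1675, 0.0296]
tool_rot: [0.534, 0.845, 0.0, 0.0]
force: [-0.2, 0.8, -0.8]
width: 0.0357
gripper_force: 15.0
```

```bash
python3 - <<'E'
from h import *
f=load("w10"); print("ins nest",onplane(f,[(317,89)],.013)); go(.594,.167,.0223)
E
```

```text
ins nest [[0.58611973 0.26358489 0.013     ]]
go [ 0.03 -0.17  0.73] turn 0.0 q6 -0.22
```

>>> carry_out(motion=[[[0,-0.1,0.3,0,0.3],[0,-0.1,0.5,0,0.3],[0,-0.1,0.6,0,0.3],[0,-0.1,0.65,0,0.3],[0,-0.1,0.65,0,0.3]]])

```text
clock: 17.28
position: [0.5944, 0.1671, 0.0225]
tool_rot: [0.534, 0.845, -0.0, -0.0]
force: [-0.7, 0.6, -0.6]
width: 0.0355
gripper_force: 15.0
```

>>> carry_out(motion=[[[0,0,0.08,0,0.3],[0,0,0.08,0,0.3],[0,0,0.08,0,0.65],[0,0,0.08,0,0.65],[0,0,0.08,0,0.65],[0,0,0.08,0,0.65],[0,0,-1,0,0.65],[0,0,-4,0,0.65],[0,0,-8,0,0.65],[0,0,-11,0,0.65],[0,0,-11,0,0.65]]])

```text
clock: 18.2
position: [0.5977, 0.1678, 0.1427]
tool_rot: [0.534, 0.845, 0.005, 0.005]
force: [0.3, 0.8, 1.1]
width: 0.057
gripper_force: 0.0
```

```bash
python3 - <<'E'
from h import *
f=shot("wrist","w11"); go(.448,-.355,.13,90)
c=shot("scene","sc11"); cr=cv2.resize(c["img"][150:225,290:385],(500,395),interpolation=cv2.INTER_CUBIC)
cv2.imwrite("pics/c11.png",np.vstack([cv2.resize(f["img"][0:300],(500,200)),cr]))
E
```

```text
go [-40.8  -35.9    0.65] turn -1.127 q6 -0.23
```

View pics/c11.png

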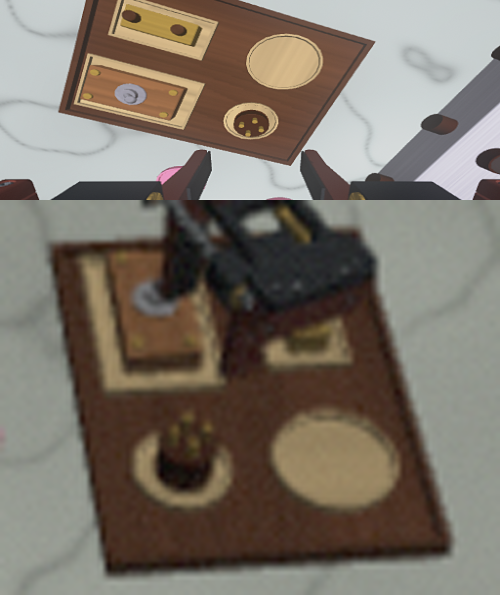

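The three parts are seated: block, board and valve base (pins up), all inside their rims. The large round nest is empty at (337,459) in the lower crop. Now the ribbed insulator.

>>> carry_out(motion=[[[-20.4,-18,0,0,0.95],[-20.4,-18,0,0,0.95],[-20.4,-18,0,0,0.95],[-20.4,-18,0,0,0.95],[-20.4,-18,0,0,0.95],[-20.4,-18,0,0,0.95],[-20.4,-18,0,0,0.95],[-20.4,-18,0,0,0.95]]])

```text
clock: 18.97
position: [0.5175, -0.0983, 0.1308]
tool_rot: [0.536, 0.844, -0.001, -0.001]
force: [0.8, -0.8, -0.6]
width: 0.0836
gripper_force: 0.0
```

>>> carry_out(motion=[[[-20.4,-18,0,0,0.95],[-20.4,-18,0,0,0.95],[-20.4,-18,0,0,0.95],[-20.4,-18,0,0,0.95],[-20.4,-18,0,0,0.95],[-20.4,-18,0,0,0.95],[-20.4,-18,0,0,0.95],[-20.4,-18,0,0,0.95],[-20.4,-18,0,0,0.95]]])

```text
clock: 19.72
position: [0.4442, -0.3557, 0.1308]
tool_rot: [0.535, 0.845, 0.001, -0.002]
force: [0.0, -0.7, -0.5]
width: 0.083
gripper_force: 0.0
```

```bash
python3 - <<'E'
from h import *
f=shot("wrist","w12"); go(.447,-.354,.012)
h=cv2.cvtColor(f["img"],cv2.COLOR_BGR2HSV); m=cv2.inRange(h,(40,60,20),(85,255,255))
for c in cv2.findContours(m,0,1)[0]:
    if cv2.contourArea(c)<400: continue
    x,y,w,hh=cv2.boundingRect(c); print(cv2.contourArea(c),x,y,w,hh,onplane(f,[(x+w/2,y+hh/2)],.028).round(4))
    b=cv2.inRange(h[y:y+hh,x:x+w],(12,90,60),(32,255,255)); ys,xs=np.nonzero(b)
    if len(xs): print("stud",len(xs),xs.mean()+x,ys.mean()+y,onplane(f,[(xs.mean()+x,ys.mean()+y)],.055).round(4))
E
```

```text
go [-0.05  0.24 11.92] turn 0.0 q6 -1.18
2318.0 239 162 54 57 [[ 0.4475 -0.353   0.028 ]]
stud 115 265.5826086956522 200.05217391304348 [[ 0.447  -0.3538  0.055 ]]
2063.5 311 0 71 43 [[ 0.4447 -0.1959  0.028 ]]
stud 90 357.23333333333335 2.9555555555555557 [[ 0.4421 -0.1915  0.055 ]]
```

>>> carry_out(motion=[[[0,0.2,3,0,0.95],[0,0.2,6,0,0.95],[0,0.2,8.5,0,0.95],[0,0.2,10.5,0,0.95],[0,0.2,11.5,0,0.95],[0,0.2,11.9,0,0.95],[0,0.2,11.9,0,0.95],[0,0.2,11.9,0,0.95],[0,0.2,11.9,0,0.95]]])

```text
clock: 20.52
position: [0.4475, -0.3556, 0.0156]
tool_rot: [0.534, 0.846, -0.0, 0.001]
force: [0.3, 0.4, 0.4]
width: 0.0831
gripper_force: 0.0
```

>>> carry_out(motion=[[[0,0,0,0,0.45],[0,0,0,0,0.45],[0,0,0,0,0.45],[0,0,0,0,0.45],[0,0,0,0,0.45],[0,0,0,0,0.45],[0,0,0,0,0.45],[0,0,0,0,0.45]]], grip_force=20)

```text
clock: 21.18
position: [0.4466, -0.3552, 0.0138]
tool_rot: [0.534, 0.845, 0.0, 0.0]
force: [-0.2, 0.5, 1.8]
width: 0.051
gripper_force: 20.0
```

>>> carry_out(motion=[[[0,0,0,0,0.75],[0,0,0,0,0.75],[0,0,0,0,0.75],[0,0,0.4,0,0.75],[0,0,0.4,0,0.75],[0,0,0.4,0,0.75],[0,0,0.4,0,0.45],[0,0,0.4,0,0.45],[0,0,0.4,0,0.45],[0,0,0.4,0,0.45],[0,0,0.4,0,0.45],[0,0,0.4,0,0.45]]])

```text
clock: 22.18
position: [0.4465, -0.3552, 0.0097]
tool_rot: [0.534, 0.845, -0.0, 0.0]
force: [-0.4, -0.3, -0.2]
width: 0.0512
gripper_force: 20.0
```

```bash
python3 - <<'E'
from h import *
s=robot.get_state(); print(s["clock"],s["width"],s["gripper_force"],s["position"],s["force"])
go(.587,.2620,.12)
E
```

```text
22.1833 0.05118153161697393 19.999969454001985 [ 0.44651833 -0.35519034  0.0097144 ] [-0.44887043 -0.3060617  -0.20244716]
go [ 49.7   39.2  -11.04] turn 0.0 q6 -1.18
```

>>> carry_out(motion=[[[0,0,-1,0,0.45],[0,0,-3,0,0.45],[0,0,-6,0,0.45],[0,0,-9,0,0.45],[0,0,-11,0,0.45],[1,0.8,-11,0,0.45],[3,2.4,-11,0,0.45],[5,4,-11,0,0.45],[7.5,6,-11,0,0.45],[10,8,-11,0,0.45],[12.5,10,-11,0,0.45],[15,12,-11,0,0.45]]])

```text
clock: 23.18
position: [0.4897, -0.1655, 0.118]
tool_rot: [0.534, 0.845, -0.0, -0.001]
force: [1.3, 0.8, -1.6]
width: 0.0514
gripper_force: 20.0
```

>>> carry_out(motion=[[[2.5,2,0,0,0.45],[5,4,0,0,0.45],[7.5,6,0,0,0.45],[10,8,0,0,0.45],[12.5,10,0,0,0.45],[15,12,0,0,0.45],[17.5,14,0,0,0.45],[20,16,0,0,0.45],[22.5,18,0,0,0.45],[24,19,0,0,0.45],[25,20,0,0,0.45]]])

```text
clock: 24.1
position: [0.5622, 0.1464, 0.1178]
tool_rot: [0.533, 0.846, -0.001, -0.001]
force: [0.7, -0.2, -1.0]
width: 0.0512
gripper_force: 20.0
```

```bash
python3 - <<'E'
from h import *
s=robot.get_state(); print(s["clock"],s["width"],s["gripper_force"],s["position"],s["force"])
go(.587,.2620,.06)
E
```

```text
24.1 0.05122701659330159 19.99961695219099 [0.56224734 0.14640441 0.11783686] [ 0.72049125 -0.17499342 -1.03833214]
go [9.35 7.24 5.78] turn 0.0 q6 -0.25
```

>>> carry_out(motion=[[[2.5,2,0,0,0.45],[5,4,0,0,0.45],[7.5,6,0,0,0.45],[9,7,0,0,0.45],[9.3,7.2,0,0,0.45],[9.3,7.2,1.5,0,0.45],[9.3,7.2,3,0,0.45],[9.3,7.2,4.5,0,0.45],[9.3,7.2,5.5,0,0.45],[9.3,7.2,5.7,0,0.45],[9.3,7.2,5.7,0,0.45],[9.3,7.2,5.7,0,0.45]]])

```text
clock: 25.1
position: [0.5889, 0.2581, 0.0633]
tool_rot: [0.534, 0.845, 0.0, 0.0]
force: [0.1, 0.6, -1.3]
width: 0.0512
gripper_force: 20.0
```

```bash
python3 - <<'E'
from h import *
f=shot("wrist","w13"); s=robot.get_state(); print(s["clock"],s["width"],s["position"],s["force"])
go(.587,.2620,.0182)
h=cv2.cvtColor(f["img"],cv2.COLOR_BGR2HSV); m=cv2.inRange(h,(40,60,20),(85,255,255))
c=max(cv2.findContours(m,0,1)[0],key=cv2.contourArea); x,y,w,hh=cv2.boundingRect(c); print(x,y,w,hh)
b=cv2.inRange(h[y:y+hh,x:x+w],(12,90,60),(32,255,255)); ys,xs=np.nonzero(b); z=s["position"][2]-.0098
print("stud",onplane(f,[(xs.mean()+x,ys.mean()+y)],z+.055).round(4),"mid",onplane(f,[(x+w/2,y+hh/2)],z+.028))
g=shot("scene","sc13"); d=load("scene0")
for p in [(353,199)]: print("nest scene",onplane(d,p,.010))
q=proj(f,[[.587+.035*np.cos(t),.262+.035*np.sin(t),.013] for t in np.radians(range(0,360,45))]).round(); print(q.tolist())
E
```

```text
25.15 0.05102972263295903 [0.58921829 0.2583489  0.06385667] [-0.46582055 -0.50500372 -1.41513413]
go [ 0.43 -0.05  4.57] turn 0.0 q6 -0.08
215 199 94 102
stud [[0.5831 0.2699 0.1091]] mid [[0.58763457 0.26103569 0.08205667]]
nest scene [[0.58630361 0.26137323 0.01      ]]
[[301.0, 223.0], [304.0, 191.0], [281.0, 166.0], [246.0, 165.0], [221.0, 188.0], [220.0, 220.0], [243.0, 242.0], [276.0, 243.0]]
```

```bash
python3 - <<'E'
from h import *
f=load("w13"); h=cv2.cvtColor(f["img"],cv2.COLOR_BGR2HSV); m=cv2.inRange(h,(40,60,20),(85,255,255))
c=max(cv2.findContours(m,0,1)[0],key=cv2.contourArea); k=np.zeros_like(m); cv2.drawContours(k,[c],-1,255,-1); k=cv2.erode(k,np.ones((7,7)))
b=cv2.inRange(h,(12,90,60),(32,255,255))&k
n,l,st,ce=cv2.connectedComponentsWithStats(b)
for i in range(1,n):
    if st[i,4]>30: print(st[i],ce[i].round(1),onplane(f,ce[i],.0638-.0098+.055).round(4))
print(proj(f,[[.5892,.2583,.0638-.0098+.055]]))
E
```

```text
[252 265  20  31 530] [261.6 280.2] [[0.5879 0.2599 0.109 ]]
[[262.64555798 283.90625345]]
```

The insulator is held upright: its stud is found at (262,280), within about 4 px of where an upright part would show it. Lowering slowly.

>>> carry_out(motion=[[[0.25,0,1,0,0.45],[0.25,0,2,0,0.45],[0.25,0,2.8,0,0.45],[0.25,0,3.4,0,0.45],[0.25,0,3.8,0,0.45],[0.25,0,4.0,0,0.45],[0.25,0,4.0,0,0.45],[0.25,0,4.0,0,0.45],[0.25,0,4.0,0,0.45]]])

```text
clock: 25.95
position: [0.588, 0.2608, 0.0232]
tool_rot: [0.534, 0.845, 0.0, 0.0]
force: [-0.1, 0.2, -1.8]
width: 0.0513
gripper_force: 20.0
```

>>> carry_out(motion=[[[0,0,0.1,0,0.45],[0,0,0.2,0,0.45],[0,0,0.3,0,0.45],[0,0,0.38,0,0.45],[0,0,0.42,0,0.45],[0,0,0.46,0,0.45],[0,0,0.48,0,0.45],[0,0,0.48,0,0.45],[0,0,0.48,0,0.45]]])

```text
clock: 26.7
position: [0.5876, 0.2607, 0.0179]
tool_rot: [0.534, 0.845, 0.0, 0.0]
force: [0.1, 0.4, -1.3]
width: 0.0514
gripper_force: 20.0
```

Nearly touching; the last fraction in tiny steps.

>>> carry_out(motion=[[[0,0,0.02,0,0.45],[0,0,0.04,0,0.45],[0,0,0.06,0,0.45],[0,0,0.06,0,0.45],[0,0,0.06,0,0.45]]])

```text
clock: 27.12
position: [0.5877, 0.2607, 0.0177]
tool_rot: [0.534, 0.845, 0.0, 0.0]
force: [-1.8, -0.7, 1.6]
width: 0.0513
gripper_force: 20.0
```

The force has gone from -1.3 N to +1.6 N, so it is resting on the nest floor. Releasing.

>>> carry_out(motion=[[[0,0,0,0,0.62],[0,0,0,0,0.68],[0,0,0,0,0.75],[0,0,0,0,0.8],[0,0,0,0,0.8],[0,0,-1.5,0,0.8],[0,0,-4,0,0.8],[0,0,-8,0,0.8],[0,0,-11,0,0.8],[0,0,-14,0,0.8],[0,0,-14,0,0.8],[0,0,-14,0,0.8]]])

```text
clock: 28.12
position: [0.5888, 0.2612, 0.1603]
tool_rot: [0.534, 0.845, 0.002, 0.002]
force: [0.2, -0.6, 0.1]
width: 0.0705
gripper_force: 0.0
```

```bash
python3 - <<'E'
from h import *
f=shot("wrist","w14"); s=robot.get_state(); print(s["clock"],s["width"],s["position"],s["force"])
h=cv2.cvtColor(f["img"],cv2.COLOR_BGR2HSV); m=cv2.inRange(h,(40,60,20),(85,255,255))
c=max(cv2.findContours(m,0,1)[0],key=cv2.contourArea); k=np.zeros_like(m); cv2.drawContours(k,[c],-1,255,-1); k=cv2.erode(k,np.ones((5,5)))
x,y,w,hh=cv2.boundingRect(c); print(x,y,w,hh,"mid",onplane(f,[(x+w/2,y+hh/2)],.036))
n,l,st,ce=cv2.connectedComponentsWithStats(cv2.inRange(h,(12,90,60),(32,255,255))&k)
for i in range(1,n):
    if st[i,4]>20: print(st[i],onplane(f,ce[i],.063).round(4))
g=shot("side","s14"); d=load("side0")
df=cv2.absdiff(g["img"],d["img"]).max(2)
for nm,P in(("smooth",[.442,-.192,.03]),("three",[.588,-.197,.02])):
    u=proj(d,[P])[0].astype(int); print(nm,df[u[1]-15:u[1]+15,u[0]-15:u[0]+15].mean())
E
```

```text
28.1667 0.06995495091526807 [0.58787578 0.26082987 0.15766715] [ 0.87292831 -0.51582794 -0.69166435]
235 157 51 53 mid [[0.58753583 0.26252423 0.036     ]]
[255 186  10  13 104] [[0.587  0.2616 0.063 ]]
smooth 1.1822222222222223
three 1.3155555555555556
```

The insulator stands upright and centred in its nest, with stud and body agreeing within 1 mm. The look-alikes have not moved. Handing in.

```bash
python3 -c "
from rig import robot
print(robot.job_done())"
```

```text
the job is handed in; nothing more can be done
None
```

The job is handed in: the oak board, two-post block and valve base are seated in their nests. The ribbed insulator was set down last, upright in the large round nest, and the look-alikes were left where they stood; it took about 28 s of the 128 s allowed.

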